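# Put up a sprung tool rest and lay the solder sucker on it

### The arm

A 6-joint arm with a two-finger parallel gripper is mounted at the origin on a cart in front of the work surface, level with it; the furniture and walls round the work are solid. World frame = base frame: x ahead of the robot, y to its left, z up, the work surface at z = 0. Lengths are in m, angles in rad, forces in N, time in s.
With the tool pointing down it reaches from about 0.35 to 0.775 m from the base axis. Payload 7.3 kg.
Tool frame: the origin (TCP) lies at the very end of the fingers, on their centre line; the grasp point (between the pads) lies 19 mm behind it; z points along the fingers, y is the line along which they close (so a half turn about z gives the same grasp; the last joint's range is limited). The gripper opens to 92 mm and grips with 3 to 60 N. Pads are 19 mm wide; open, the fingers measure 130 mm over their backs; the gripper's body (75 mm by 190 mm) begins 47 mm behind the grasp point.
Start: joints at [1.173, 0.342, 1.524, -0, 1.275, -0.146], TCP at [0.131, 0.508, 0.227] pointing down, gripper open.
Joint ranges: [-2.53, 2.53], [-0.77, 2.02], [0.04, 2.7], [-1, 4.14], [0.28, 2.66], [-3.11, 3.11]. Speed limits (rad/s): [2.57, 2.57, 3.14, 3.14, 3.14, 3.14].

### API

Orientations are given as [roll, pitch, yaw] about the fixed x, y, z axes, in that order (R = Rz(yaw) Ry(pitch) Rx(roll)).
In Python, from cell import robot, read_camera, get_calibration gives the robot as it stands. The module is installed in compiled form; this text tells all that it offers.
- The arm moves only by the tool send_rows, never from a script. Its argument "plan" is a list of rows, each a list of 2 entries, a list of its own where there are three numbers: the shift along the tool's x, y, z as a fraction of full scale, then the turn, a rotation vector about the tool's x, y, z as a fraction of full scale. A call has exactly 10 rows; each row shifts and turns the commanded pose from where the row before left it, along the tool's axes as they then stand; what a row does not reach is not made up. Full scale, the value 1, is 0.025 m for a shift and 90 degrees for a turn. A row lasts 1/8 s, in which the tool goes at most 62.5 mm and 10.7 degrees, less where a joint would pass 70% of its speed; a pose out of reach is approached as far as the arm can. A call with a number of a shift or a turn outside -1 to 1 is refused whole. A call with a gripper value outside its range is refused whole. "gripper" is the opening, from -1 (shut) to 1 (fully open), so that 0 is half open, set as the call begins (left out, the last holds). The fingers move at their own pace and stop on an object; "force" is the grip in N (left out, the last holds). Time passes only in rows, so rows that do not move let the fingers close, or fill a call up. It gives the time, the measured TCP pose, the force, the opening and the grip force at its end, in the units of the state.
- robot.observe(): the state, without advancing time (a new reading comes with each control period).
- read_camera(name): name is "scene" or "side" or "wrist"; returns (picture, depth): 400x640x3 uint8, blue, green, red; 400x640 float32, m along the optical axis (not along the pixel's ray), 0 where there is no reading.
- get_calibration(name): a dict with "intrinsics" (3x3 intrinsics, pixels), "dist_coeffs" ([k1, k2, p1, p2, k3] as OpenCV has them; the pictures are not rectified), "rvec" (rotation vector, rad) and "tvec" (3), from world to camera coordinates, as OpenCV has them. Camera axes: x right, y down, z forward; pixel columns grow to the right and rows downward; lengths in m; the calibration is good to about 2 mm. A picture is of the moment at which its call begins: read the wrist's pose just before it. get_calibration takes no time and is no camera call; for the wrist camera it gives the pose at the moment of the call.
- robot.hand_in(): hands the job in; it is judged then, once.
The state is a dict: "time": time; "qpos": joint angles; "qvel": joint speeds; "joint_efforts": joint torques, N m; "tool_pos": TCP position; "tool_rot": TCP orientation; "contact_force": force on the tool from outside, world axes, zero at the start; "torque": the same for the moment, N m; "opening": finger opening in m; "grip_force": force on a finger pad.
Only numpy, scipy, OpenCV 4.12 (cv2) and the standard library are available. Lean on these libraries where they do the work, as an engineer would, in place of code of your own. Each camera call takes 0.05 s, during which the arm holds its last target. There are 200 camera calls.

### The job

Put up the folding tool rest: with closed fingers push its leaning sprung leg gently inward, toward the fixed post, past its over-centre point until it snaps over and stays at its inner stop; do not squeeze the leg or force it against the stop. Then pick up the solder sucker and lay it gently across the rest, in the post's notch and between the prongs of the leg, centred, either way round. Leave the things standing about where they are.

Things in the scene. Friction and masses are not known exactly. Their poses are not given: they have to be found in the camera images.
- rest: Tool rest screwed to the bench: aluminium base plate 165 x 56 x 8 mm (x -75 to +90 mm) with a fixed post and a folding leg. Origin: on the bench, midway between the two supports; x points level from the fixed post toward the leg, z up. The post ends in a 90 degree V notch open along x (45 mm wide over its arms, 16 mm deep), the leg in a free roller between two prongs; the tool lies in the notch and on the roller.
- post_notch (a point): Bottom of the V notch of the fixed steel post (8 mm thick, 24 mm wide) at x = -50 mm on the rest, 97 mm above the bench; axes as the rest's.
- foot_slot (a point): Middle of the slot in which the leg's foot is clamped, x = 52 mm on the rest, at hinge height (28 mm above the bench); axes as the rest's. The foot sits anywhere within 20 mm either way along x; its true place is not reported: find the leg by touch or sight. The hinge line runs along y. The foot's cheeks reach 37 mm above the bench, within 15 mm of the hinge in x.
- prop_leg (a joint): Angle of the steel leg (12 x 22 mm; ends in a 12 mm roller 70 mm from the hinge, between prongs 34 mm apart and 17 mm high), rad. 0 = folded, leaning 45 degrees out (+x), roller 50 mm out, 77 mm above the bench. Grows as it tips inward (-x); upright 0.785, over-centre 0.80, rubber inner stop 0.93 (roller 10 mm inward of the hinge, its top 103 mm up). The roller takes 11 N at first, falling to 0 at over-centre.
- push_height (a point): Point on the rest at height 65 mm above the middle of the foot slot, x = 52 mm; a good height for the lowest end of a pushing finger. Moving in -x at y = 0 it meets the leg's roller first. Past over-centre the leg runs by itself to the stop, away from the finger; only about 5 mm further on, at this height, the finger would drive it hard onto the stop. Over 10 N onto the stop, or 18 N anywhere on leg or rest, harms it.
- sucker_mid (a point): The middle of the barrel of the solder sucker, on its axis, 107 mm along the tool from the end where solder_sucker has its origin; the place to grasp it.
- solder_sucker: Blue solder sucker (desoldering pump) lying on the bench, 203 mm long, barrel about 20 mm wide and 20 mm high, about 60 g; its z axis runs along the tool, level. Origin on that axis at one end, about 8 mm above the bench. Lying on the rest its axis is about 109 mm above the bench.
- nozzle: Pale hot-air nozzle standing on end near the rest, 22 mm across, 45 mm high; origin at the centre of its underside. Must not be disturbed.
- loupe: Black eye loupe standing near the rest, 39 mm across, 30 mm high; origin at the centre of its underside. Must not be disturbed.
- parts_box: White closed parts box, 47 x 58 x 22 mm, on the far side of the rest; origin at the centre of its underside. Must not be disturbed.

How it is judged:
By the outcome, as a careful person would: the job done as asked, in the order asked, and still so for the second after the job is handed in, with the robot touching nothing.
It also fails if it takes over 58 s, if anything falls off the work surface, if the arm or the gripper's body presses on something with over 40 N, if the wrist force passes 120 N, or if a joint passes its speed limit or range.

## Working session

There is one attempt and no reset: what is moved stays moved. The work goes in short steps, Python scripts to look and compute and a tool call to move; the robot and the scene stay as the last step left them, time stands still between calls to the robot, and variables do not carry over. Pictures are saved under pics/ and viewed, at most 10 in all, crops included, and the job is handed in when it is done.

Besides the shell and the picture viewer there is one more tool, called after "Call:" as name([rows], argument=value, ...), one row to a line, values as JSON. send_rows: Moves the arm, as the interface text tells. Shift numbers are shares of 0.025 m and turn numbers shares of 90 degrees, none past 1 either way. Its arguments: {"type":"object","properties":{"plan":{"type":"array"},"gripper":{"type":"number"},"force":{"type":"number"}},"required":["plan"]}

```bash
mkdir -p pics; cat > h.py <<'E'
import numpy as np, cv2
from cell import robot, read_camera, get_calibration
def cloud(name):
    c=get_calibration(name); im,d=read_camera(name)
    K=np.array(c["intrinsics"]); D=np.array(c["dist_coeffs"])
    R=cv2.Rodrigues(np.array(c["rvec"],float))[0]; t=np.array(c["tvec"],float).ravel()
    h,w=d.shape; u,v=np.meshgrid(np.arange(w),np.arange(h))
    n=cv2.undistortPoints(np.stack([u,v],-1).reshape(-1,1,2).astype(np.float64),K,D).reshape(h,w,2)
    P=np.dstack([n[...,0]*d,n[...,1]*d,d])
    W=(P-t)@R
    W[d<=0]=np.nan
    return im,d,W
E
python3 - <<'E'
from h import *
print(robot.observe())
for n in("scene","side"):
    im,d,W=cloud(n); cv2.imwrite(f"pics/{n}0.png",im); np.save(n+"0.npy",W)
    c=get_calibration(n);R=cv2.Rodrigues(np.array(c["rvec"],float))[0];print(n,-R.T@np.array(c["tvec"],float).ravel(),R[2])
E
```

```text
{'time': 0.0, 'qpos': array([ 1.17301426e+00,  3.42696251e-01,  1.52501761e+00, -3.79746423e-06,
        1.27542171e+00, -1.46063729e-01]), 'qvel': array([ 0.00055252, -0.00037861,  0.00064667,  0.00014183, -0.00064135,
        0.00148702]), 'joint_efforts': array([-7.94075095e-05, -4.31246352e+01, -2.44219726e+01,  7.17528211e-02,
        5.58433961e-02, -8.03952071e-05]), 'tool_pos': array([0.13061032, 0.50806496, 0.22605851]), 'tool_rot': array([-3.14006564e+00, -2.20970533e-04,  2.88987526e+00]), 'contact_force': array([ 0.31175642, -0.0631578 , -0.49887338]), 'torque': array([ 0.00376257,  0.04671764, -0.05602312]), 'grip_force': 0.0, 'opening': 0.09190265911526348}
scene [ 0.12688216 -0.49638553  0.72365919] [ 0.41604553  0.51459774 -0.74973014]
side [0.24102763 0.5434193  0.64593828] [ 0.29147346 -0.71009063 -0.64094814]
```

View pics/scene0.png

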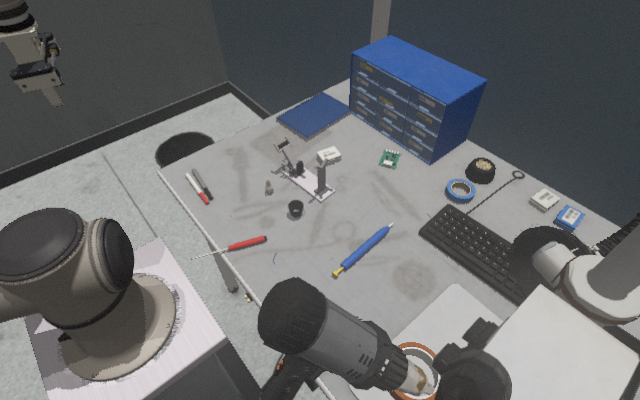

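View pics/side0.png

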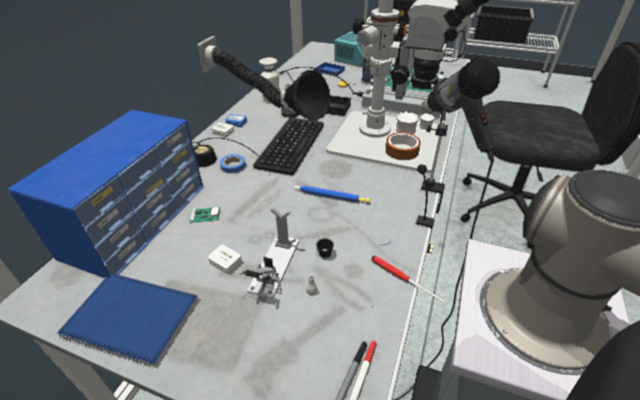

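The scene view shows the rest at about (305,180), with the post at (321,178) and the leg leaning towards (282,145). The sucker runs (337,273)–(392,226), the loupe is at (296,209), the nozzle at (268,187) and the box at (328,156). The side view agrees, with the post at (282,230) and the leg at (265,275).

```bash
python3 - <<'E'
from h import *
def info(n,box,zlo,zhi):
    W=np.load(n+"0.npy"); im=cv2.imread(f"pics/{n}0.png")
    x0,y0,x1,y1=box; P=W[y0:y1,x0:x1].reshape(-1,3); C=im[y0:y1,x0:x1].reshape(-1,3).astype(int)
    m=(P[:,2]>zlo)&(P[:,2]<zhi); return P[m],C[m]
# sucker blue/any
for n,b in(("scene",(325,220,400,282)),("side",(290,180,375,207))):
    P,C=info(n,b,0.006,0.04); c=P[:,:2].mean(0); U,S,V=np.linalg.svd(P[:,:2]-c,full_matrices=False); s=(P[:,:2]-c)@V[0]; w=(P[:,:2]-c)@V[1]
    print(n,"sucker",len(P),c,V[0],np.degrees(np.arctan2(V[0,1],V[0,0])),s.min(),s.max(),w.min(),w.max(),P[:,2].max(), "ends",c+V[0]*s.min(),c+V[0]*s.max())
    hs=[(round(a,3),round(np.median(P[(s>=a)&(s<a+.02),2].max()),3),C[(s>=a)&(s<a+.02)].mean(0).round()) for a in np.arange(-.11,.1,.02) if ((s>=a)&(s<a+.02)).any()];print(hs)
for n,b in(("scene",(262,130,345,222)),("side",(205,205,340,305))):
    W=np.load(n+"0.npy")
    x0,y0,x1,y1=b
    P=W[y0:y1,x0:x1].reshape(-1,3);P=P[P[:,2]>0.012]
    g=np.floor(P[:,:2]/0.01).astype(int)
    gx0,gy0=g.min(0);gx1,gy1=g.max(0);H=np.zeros((gx1-gx0+1,gy1-gy0+1),int)
    for (a,bb),z in zip(g,P[:,2]): H[a-gx0,bb-gy0]=max(H[a-gx0,bb-gy0],int(z*1000))
    print(n,"x0",gx0,"y0",gy0); print("\n".join(" ".join(f"{v:3d}" if v else "  ." for v in r) for r in H))
# crops
a=cv2.imread("pics/scene0.png")[130:225,255:350];b=cv2.imread("pics/side0.png")[200:305,205:335]
f=lambda i:cv2.resize(i,(400,400),interpolation=cv2.INTER_CUBIC)
cv2.imwrite("pics/crop0.png",np.hstack([f(a),f(b)]))
E
```

```text
scene sucker 564 [ 0.48989465 -0.19584574] [-0.99778508 -0.06652023] -176.18585531914 -0.10929788467706869 0.09308944587388962 -0.01163282861360122 0.008353993658168614 0.021432629994389638 ends [ 0.59895045 -0.18857522] [ 0.39701139 -0.20203807]
[(np.float64(-0.11), np.float64(0.014), array([170., 166., 164.])), (np.float64(-0.09), np.float64(0.019), array([162., 109.,  83.])), (np.float64(-0.07), np.float64(0.021), array([156., 105.,  80.])), (np.float64(-0.05), np.float64(0.021), array([159., 106.,  80.])), (np.float64(-0.03), np.float64(0.021), array([159., 106.,  80.])), (np.float64(-0.01), np.float64(0.021), array([157., 105.,  79.])), (np.float64(0.01), np.float64(0.02), array([157., 104.,  78.])), (np.float64(0.03), np.float64(0.02), array([160., 106.,  80.])), (np.float64(0.05), np.float64(0.02), array([141., 106.,  88.])), (np.float64(0.07), np.float64(0.017), array([ 99., 170., 186.])), (np.float64(0.09), np.float64(0.017), array([ 83., 131., 144.]))]
side sucker 446 [ 0.49465345 -0.18699988] [-0.9970744  -0.07643716] -175.61619758212493 -0.10302790754171982 0.097446293707
[... 5188 characters left out ...]
   .   .   .   .   .   .   .   .   .   .   .   .   .   .   .
  .   .   .   .   .   .   .   .   .   .  22  25  19   .   .   .   .   .   .   .
  .   .   .   .   .   .   .   .   .   .  23  25  24  24  24   .   .   .   .   .
  .   .   .   .   .   .   .   .   .  21  25  25  24  25  23   .   .   .   .   .
  .   .   .   .   .   .   .   .   .  23  24  24  24  24  24   .   .   .   .   .
  .   .   .   .   .   .   .   .   .  25  24  25  24  25  24   .   .   .   .   .
  .   .   .   .   .   .   .   .   .  23  24  25  24  25   .   .   .   .   .   .
  .   .   .   .   .   .   .   .   .  23  24  24  23  25   .   .   .   .   .   .
  .   .   .   .   .   .   .   .   .   .   .   .  21  12   .   .   .   .   .   .
```

View pics/crop0.png

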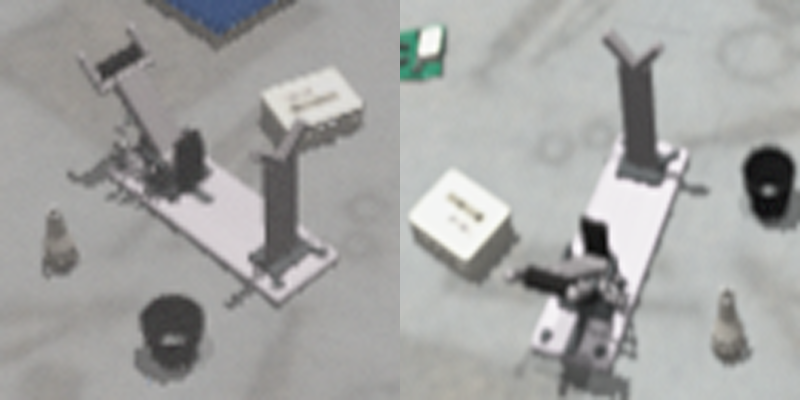

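The crops show the leg leaning to world +y with its prongs at the far end. The post stands at the -y end, and the nozzle and loupe are on the near (-x) side. Next I'll fit the rest's axis.

```bash
python3 - <<'E'
from h import *
for n in("scene","side"):
    W=np.load(n+"0.npy").reshape(-1,3); im=cv2.imread(f"pics/{n}0.png").reshape(-1,3)
    m=(W[:,0]>.49)&(W[:,0]<.585)&(W[:,1]>-.06)&(W[:,1]<.22)
    P=W[m]
    r=lambda a:(a.min(0).round(4),a.max(0).round(4),a.mean(0).round(4),len(a))
    print(n,"arms",r(P[(P[:,2]>.09)&(P[:,1]<.05)]))
    print(" postbody",r(P[(P[:,2]>.03)&(P[:,2]<.09)&(P[:,1]<.05)]))
    L=P[(P[:,2]>.035)&(P[:,1]>.1)]
    for a in np.arange(.035,.1,.01):
        q=L[(L[:,2]>a)&(L[:,2]<a+.01)]
        if len(q):print("  leg",round(a,3),r(q))
    B=P[(P[:,2]>.004)&(P[:,2]<.013)]; rc=cv2.minAreaRect((B[:,:2]*1000).astype(np.float32)); print(" base",rc,B[:,:2].min(0),B[:,:2].max(0))
E
```

```text
scene arms (array([0.5155, 0.0034, 0.0908]), array([0.5594, 0.0149, 0.1114]), array([0.5383, 0.0086, 0.1014]), 72)
 postbody (array([0.5251, 0.004 , 0.0318]), array([0.5504, 0.0122, 0.0899]), array([0.5354, 0.0065, 0.0617]), 137)
  leg 0.035 (array([0.5037, 0.1006, 0.0352]), array([0.5481, 0.1277, 0.0447]), array([0.5253, 0.1139, 0.0399]), 44)
  leg 0.045 (array([0.5025, 0.1151, 0.0452]), array([0.5392, 0.1385, 0.0548]), array([0.5231, 0.1246, 0.0504]), 58)
  leg 0.055 (array([0.5152, 0.1235, 0.0557]), array([0.5382, 0.1458, 0.0643]), array([0.5257, 0.1334, 0.0597]), 40)
  leg 0.065 (array([0.5025, 0.1349, 0.0651]), array([0.5475, 0.1559, 0.075 ]), array([0.5242, 0.1454, 0.0706]), 73)
  leg 0.075 (array([0.5019, 0.1465, 0.0753]), array([0.549 , 0.1651, 0.085 ]), array([0.5236, 0.1554, 0.0798]), 70)
  leg 0.085 (array([0.5016, 0.162 , 0.0851]), array([0.5501, 0.1698, 0.0917]), array([0.5311, 0.1655, 0.0874]), 12)
 base ((532.68603515625, 65.61874389648438), (57.49430847167969, 164.10159301757812), 4.2901129722595215) [ 0.49964529 -0.01691132] [0.56636459 0.14734194]
side arms (array([
[... 363 characters left out ...]
 0.0454]), array([0.5348, 0.1337, 0.055 ]), array([0.5192, 0.1255, 0.0514]), 21)
  leg 0.055 (array([0.5036, 0.1255, 0.055 ]), array([0.5365, 0.1361, 0.0649]), array([0.52  , 0.1318, 0.0584]), 28)
  leg 0.065 (array([0.5039, 0.1364, 0.0654]), array([0.5492, 0.1631, 0.075 ]), array([0.5228, 0.145 , 0.0712]), 21)
  leg 0.075 (array([0.5023, 0.1458, 0.075 ]), array([0.5479, 0.1681, 0.0849]), array([0.5259, 0.1589, 0.0811]), 128)
  leg 0.085 (array([0.5019, 0.1572, 0.0851]), array([0.5477, 0.1732, 0.0922]), array([0.5251, 0.1668, 0.0887]), 33)
 base ((543.1802368164062, 69.4859619140625), (77.80431365966797, 165.875244140625), 3.0536000728607178) [ 0.50031867 -0.01485834] [0.58154855 0.15259734]
```

Call:
send_rows([
  [[-1,0,0],[0,0,0]],
  [[-1,0,0],[0,0,0]],
  [[-1,0,0],[0,0,0]],
  [[-1,0,0],[0,0,0]],
  [[-1,0,0],[0,0,0]],
  [[-1,0,0],[0,0,0]],
  [[-1,-0.3,0],[0,0,0]],
  [[-1,-0.3,0],[0,0,0]],
  [[-1,-0.3,0],[0,0,0]],
  [[-1,-0.3,0],[0,0,0]],
], gripper=-1, force=10)

```text
time: 1.35
tool_pos: [0.3659, 0.4165, 0.2263]
tool_rot: [-3.141, -0.001, 2.89]
contact_force: [0.3, -1.1, 0.2]
opening: 0.0007
grip_force: 0.0
```

Call:
send_rows([
  [[0,0,0],[0,0,-0.105]],
  [[0,0,0],[0,0,-0.105]],
  [[-0.69,-1,0],[0,0,0]],
  [[-0.69,-1,0],[0,0,0]],
  [[-0.69,-1,0],[0,0,0]],
  [[-0.69,-1,0],[0,0,0]],
  [[-0.69,-1,0],[0,0,0]],
  [[-0.69,-1,0],[0,0,0]],
  [[-0.69,-1,0],[0,0,0]],
  [[-0.69,-1,0],[0,0,0]],
])

```text
time: 2.6
tool_pos: [0.519, 0.2276, 0.2263]
tool_rot: [-3.142, -0.001, -3.064]
contact_force: [0.5, -0.4, -0.4]
opening: 0.0004
grip_force: 0.0
```

```bash
python3 - <<'E'
from h import *
print(robot.observe()["tool_pos"],robot.observe()["tool_rot"],robot.observe()["qpos"])
im,d,W=cloud("wrist"); cv2.imwrite("pics/w1.png",im); np.save("w1.npy",W)
P=W.reshape(-1,3)
print(np.isfinite(P[:,0]).sum(), np.nanmin(P,0),np.nanmax(P,0))
r=lambda a:(a.min(0).round(4),a.max(0).round(4),a.mean(0).round(4),len(a)) if len(a) else None
m=(P[:,0]>.48)&(P[:,0]<.59)&(P[:,1]>-.06)&(P[:,1]<.18);P=P[m]
print("arms",r(P[(P[:,2]>.09)&(P[:,2]<.12)&(P[:,1]<.05)]))
for a in np.arange(.035,.1,.01): print(round(a,3),r(P[(P[:,2]>a)&(P[:,2]<a+.01)&(P[:,1]>.09)]))
E
```

```text
[0.51895773 0.2275874  0.22628209] [-3.14151353e+00 -9.08370490e-04 -3.06359003e+00] [ 2.77995739e-01  4.19580876e-01  1.40644166e+00  1.06330332e-04
  1.31647611e+00 -1.37083005e+00]
254964 [-0.0822622  -0.26954498 -0.73729325] [1.08371421 1.67523251 0.34591237]
arms (array([0.5148, 0.0064, 0.0901]), array([0.5577, 0.0179, 0.1129]), array([0.5358, 0.0137, 0.1019]), 492)
0.035 (array([0.5009, 0.0951, 0.035 ]), array([0.5472, 0.1279, 0.0448]), array([0.5255, 0.1101, 0.0387]), 275)
0.045 (array([0.5004, 0.0937, 0.045 ]), array([0.5384, 0.1386, 0.055 ]), array([0.5235, 0.1146, 0.0514]), 269)
0.055 (array([0.5044, 0.0962, 0.055 ]), array([0.5369, 0.145 , 0.065 ]), array([0.5239, 0.1336, 0.06  ]), 129)
0.065 (array([0.5023, 0.1372, 0.0651]), array([0.5474, 0.1547, 0.075 ]), array([0.5235, 0.1463, 0.0714]), 201)
0.075 (array([0.5001, 0.1477, 0.075 ]), array([0.5478, 0.1665, 0.085 ]), array([0.5236, 0.1585, 0.0806]), 442)
0.085 (array([0.4997, 0.1609, 0.085 ]), array([0.5468, 0.1732, 0.0916]), array([0.522 , 0.1676, 0.0884]), 91)
0.095 None
```

View pics/w1.png

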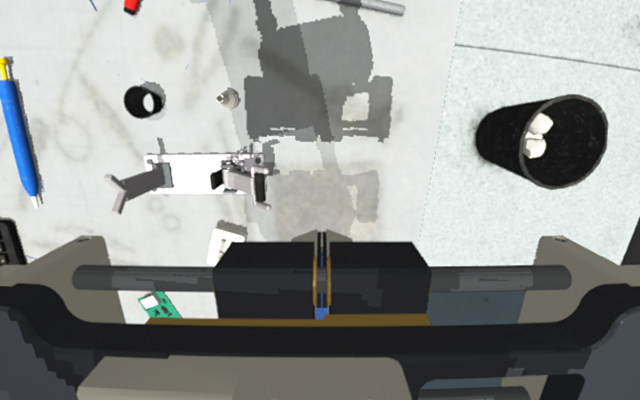

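The wrist view shows the leg's roller and prongs at (262,185), the post at (118,190), and the box at (226,240) clear of the fingers. The fingers are lined up, so I'll go down on the outer side.

Call:
send_rows([
  [[0,0,1],[0,0,0]],
  [[0,0,1],[0,0,0]],
  [[0,0,1],[0,0,0]],
  [[0,0,1],[0,0,0]],
  [[0,0,1],[0,0,0]],
  [[0,0,0.9],[0,0,0]],
  [[0,0,0.5],[0,0,0]],
  [[0,-0.4,0],[0,0,0]],
  [[0,-0.4,0],[0,0,0]],
  [[0,0,0],[0,0,0]],
])

```text
time: 3.9
tool_pos: [0.5209, 0.2077, 0.0677]
tool_rot: [3.141, 0.002, -3.065]
contact_force: [-0.1, 0.5, 0.7]
opening: 0.0002
grip_force: 0.0
```

Call:
send_rows([
  [[0,-0.2,0.05],[0,0,0]],
  [[0,-0.2,0.05],[0,0,0]],
  [[0,-0.1,0],[0,0,0]],
  [[0,-0.08,0],[0,0,0]],
  [[0,-0.08,0],[0,0,0]],
  [[0,-0.06,0],[0,0,0]],
  [[0,-0.04,0],[0,0,0]],
  [[0,-0.04,0],[0,0,0]],
  [[0,-0.04,0],[0,0,0]],
  [[0,0,0],[0,0,0]],
])

```text
time: 5.15
tool_pos: [0.5218, 0.1876, 0.0642]
tool_rot: [3.142, 0.0, -3.064]
contact_force: [0.1, -0.9, -0.7]
opening: 0.0006
grip_force: 0.0
```

Call:
send_rows([
  [[0,-0.05,0],[0,0,0]],
  [[0,-0.05,0],[0,0,0]],
  [[0,-0.05,0],[0,0,0]],
  [[0,-0.05,0],[0,0,0]],
  [[0,-0.05,0],[0,0,0]],
  [[0,-0.05,0],[0,0,0]],
  [[0,-0.05,0],[0,0,0]],
  [[0,0,0],[0,0,0]],
  [[0,0,0],[0,0,0]],
  [[0,0,0],[0,0,0]],
])

```text
time: 6.4
tool_pos: [0.5224, 0.1807, 0.0645]
tool_rot: [3.139, 0.001, -3.064]
contact_force: [-0.9, 8.6, 1.2]
opening: 0.0005
grip_force: 4.4
```

Call:
send_rows([
  [[0,-0.08,0],[0,0,0]],
  [[0,-0.08,0],[0,0,0]],
  [[0,-0.08,0],[0,0,0]],
  [[0,-0.08,0],[0,0,0]],
  [[0,-0.08,0],[0,0,0]],
  [[0,-0.08,0],[0,0,0]],
  [[0,-0.08,0],[0,0,0]],
  [[0,-0.08,0],[0,0,0]],
  [[0,0,0],[0,0,0]],
  [[0,0,0],[0,0,0]],
])

```text
time: 7.65
tool_pos: [0.5237, 0.164, 0.0644]
tool_rot: [3.14, 0.001, -3.064]
contact_force: [0.1, 6.0, 0.9]
opening: 0.0004
grip_force: 3.0
```

```bash
python3 - <<'E'
from h import *
print(robot.observe()["tool_pos"],robot.observe()["contact_force"])
r=lambda a:(a.min(0).round(4),a.max(0).round(4),np.median(a,0).round(4),len(a)) if len(a) else None
for n in("scene","wrist"):
    im,d,W=cloud(n); cv2.imwrite(f"pics/{n}2.png",im); P=W.reshape(-1,3)
    P=P[(P[:,0]>.48)&(P[:,0]<.57)&(P[:,1]>.09)&(P[:,1]<.18)]
    for a in np.arange(.045,.12,.01): print(n,round(a,3),r(P[(P[:,2]>a)&(P[:,2]<a+.01)]))
E
```

```text
[0.52373896 0.1640361  0.06440412] [0.11212765 5.98449692 0.85678493]
scene 0.045 (array([0.5078, 0.0902, 0.0452]), array([0.5408, 0.1219, 0.0549]), array([0.5274, 0.1115, 0.0502]), 54)
scene 0.055 (array([0.5027, 0.1137, 0.055 ]), array([0.5392, 0.1623, 0.065 ]), array([0.5221, 0.1192, 0.0594]), 46)
scene 0.065 (array([0.5127, 0.1175, 0.0655]), array([0.5396, 0.1751, 0.0748]), array([0.5231, 0.1252, 0.0701]), 45)
scene 0.075 (array([0.505 , 0.123 , 0.0752]), array([0.5298, 0.1778, 0.085 ]), array([0.517 , 0.1323, 0.0815]), 38)
scene 0.085 (array([0.5034, 0.1294, 0.0851]), array([0.5303, 0.1784, 0.0949]), array([0.5145, 0.1372, 0.0918]), 56)
scene 0.095 (array([0.5027, 0.1347, 0.0951]), array([0.5257, 0.1726, 0.104 ]), array([0.5142, 0.1436, 0.0983]), 37)
scene 0.105 (array([0.5024, 0.1411, 0.105 ]), array([0.5193, 0.1566, 0.1133]), array([0.5147, 0.1449, 0.1069]), 12)
scene 0.115 (array([0.5203, 0.1321, 0.1243]), array([0.5203, 0.1321, 0.1243]), array([0.5203, 0.1321, 0.1243]), 1)
wrist 0.045 (array([0.5018, 0.0929, 0.045 ]), array([0.5388, 0.1262, 0.055 ]), array([0.5254, 0.0987, 0.0523]), 496)
wrist 0.055 (array([0.5011, 0.0979, 0.0551]), array([0.528 , 0.1667, 0.065 ]), array([0.5137, 0.1233, 0.0606]), 313)
wrist 0.065 (array([0.5113, 0.1207, 0.0651]), array([0.5225, 0.1772, 0.075 ]), array([0.5134, 0.159 , 0.0708]), 349)
wrist 0.075 (array([0.5028, 0.126 , 0.075 ]), array([0.5179, 0.1798, 0.085 ]), array([0.5127, 0.1592, 0.0795]), 436)
wrist 0.085 (array([0.5016, 0.1334, 0.085 ]), array([0.5147, 0.1668, 0.095 ]), array([0.5106, 0.142 , 0.0905]), 263)
wrist 0.095 (array([0.5014, 0.138 , 0.095 ]), array([0.5151, 0.1664, 0.105 ]), array([0.504 , 0.1459, 0.1   ]), 277)
wrist 0.105 (array([0.5017, 0.146 , 0.1053]), array([0.5344, 0.1675, 0.1123]), array([0.5293, 0.1645, 0.1099]), 163)
wrist 0.115 None
```

Call:
send_rows([
  [[0,-0.08,0],[0,0,0]],
  [[0,-0.08,0],[0,0,0]],
  [[0,-0.08,0],[0,0,0]],
  [[0,-0.08,0],[0,0,0]],
  [[0,-0.08,0],[0,0,0]],
  [[0,-0.08,0],[0,0,0]],
  [[0,-0.08,0],[0,0,0]],
  [[0,-0.06,0],[0,0,0]],
  [[0,0,0],[0,0,0]],
  [[0,0,0],[0,0,0]],
])

```text
time: 9.0
tool_pos: [0.525, 0.1474, 0.0642]
tool_rot: [-3.142, 0.0, -3.064]
contact_force: [0.4, 3.0, 0.6]
opening: 0.0007
grip_force: 1.2
```

Call:
send_rows([
  [[0,-0.06,0],[0,0,0]],
  [[0,-0.06,0],[0,0,0]],
  [[0,-0.06,0],[0,0,0]],
  [[0,-0.06,0],[0,0,0]],
  [[0,-0.06,0],[0,0,0]],
  [[0,-0.06,0],[0,0,0]],
  [[0,-0.05,0],[0,0,0]],
  [[0,-0.04,0],[0,0,0]],
  [[0,0,0],[0,0,0]],
  [[0,0,0],[0,0,0]],
])

```text
time: 10.25
tool_pos: [0.5257, 0.1363, 0.0641]
tool_rot: [3.142, -0.0, -3.063]
contact_force: [-0.9, 1.0, 0.2]
opening: 0.0003
grip_force: 0.3
```

Call:
send_rows([
  [[0,-0.03,0],[0,0,0]],
  [[0,-0.03,0],[0,0,0]],
  [[0,-0.03,0],[0,0,0]],
  [[0,-0.03,0],[0,0,0]],
  [[0,-0.03,0],[0,0,0]],
  [[0,0,0],[0,0,0]],
  [[0,0,0],[0,0,0]],
  [[0,0,0],[0,0,0]],
  [[0,0,0],[0,0,0]],
  [[0,0,0],[0,0,0]],
])

```text
time: 11.5
tool_pos: [0.5261, 0.1326, 0.0642]
tool_rot: [3.142, -0.0, -3.063]
contact_force: [0.2, -0.8, -0.2]
opening: 0.0007
grip_force: 0.0
```

```bash
cat > leg.py <<'E'
from h import *
o=robot.observe();print(o["tool_pos"],o["contact_force"],o["grip_force"])
for n in("scene","wrist"):
    im,d,W=cloud(n); P=W.reshape(-1,3)
    P=P[(P[:,0]>.495)&(P[:,0]<.57)&(P[:,1]>.06)&(P[:,1]<.14)]
    for a in np.arange(.055,.12,.01):
        q=P[(P[:,2]>a)&(P[:,2]<a+.01)]
        if len(q)>5: print(n,round(a,3),np.percentile(q[:,1],[3,25,50]).round(4),len(q))
E
python3 leg.py
```

```text
[0.52609578 0.13257236 0.06418962] [ 0.24200333 -0.75858899 -0.18818425] 0.0
scene 0.055 [0.0955 0.0973 0.0983] 28
scene 0.065 [0.0939 0.0955 0.1002] 32
scene 0.075 [0.0931 0.0955 0.1206] 25
scene 0.085 [0.0917 0.0947 0.1139] 51
scene 0.095 [0.0897 0.0927 0.0967] 42
scene 0.105 [0.0914 0.0932 0.1094] 20
wrist 0.055 [0.0997 0.1025 0.1045] 326
wrist 0.065 [0.1007 0.1062 0.1241] 373
wrist 0.075 [0.1032 0.1201 0.1283] 290
wrist 0.085 [0.097  0.101  0.1029] 256
wrist 0.095 [0.0952 0.0983 0.1008] 252
wrist 0.105 [0.0971 0.1315 0.133 ] 170
```

The leg has snapped over: its face leans inward and the finger now reads no load. I'll back off and go up.

Call:
send_rows([
  [[0,0.6,0],[0,0,0]],
  [[0,1,0],[0,0,0]],
  [[0,0,-0.6],[0,0,0]],
  [[0,0,-1],[0,0,0]],
  [[0,0,-1],[0,0,0]],
  [[0,0,-1],[0,0,0]],
  [[0,0,-1],[0,0,0]],
  [[0,0,-1],[0,0,0]],
  [[0,-0.5,0],[0,0,0]],
  [[0,-1,0],[0,0,0]],
])

```text
time: 12.85
tool_pos: [0.5255, 0.1344, 0.204]
tool_rot: [-3.141, -0.0, -3.062]
contact_force: [0.1, -0.8, 0.0]
opening: 0.0008
grip_force: 0.0
```

Call:
send_rows([
  [[0,-1,0],[0,0,0]],
  [[0,-1,0],[0,0,0]],
  [[0,-1,0],[0,0,0]],
  [[0,-1,0],[0,0,0]],
  [[0,-1,0],[0,0,0]],
  [[0,-1,0],[0,0,0]],
  [[0,-1,0],[0,0,0]],
  [[0,-1,0],[0,0,0]],
  [[0,-1,0],[0,0,0]],
  [[0,-1,0],[0,0,0]],
], gripper=0.2)

```text
time: 14.1
tool_pos: [0.5445, -0.1157, 0.2032]
tool_rot: [3.141, -0.002, -3.064]
contact_force: [0.9, -0.3, 0.3]
opening: 0.055
grip_force: 0.0
```

```bash
cat leg.py | sed 's/("scene","wrist")/("scene",)/' > leg1.py; python3 leg1.py; python3 - <<'E'
from h import *
o=robot.observe();print(o["tool_pos"],o["tool_rot"],o["qpos"])
im,d,W=cloud("wrist"); cv2.imwrite("pics/w3.png",im)
hsv=cv2.cvtColor(im,cv2.COLOR_BGR2HSV)
m=(W[...,2]>.006)&(W[...,2]<.035)&(W[...,0]>.38)&(W[...,0]<.62)&(W[...,1]>-.25)&(W[...,1]<-.13)
P=W[m]; print(len(P))
c=P[:,:2].mean(0);V=np.linalg.svd(P[:,:2]-c,full_matrices=False)[2];s=(P[:,:2]-c)@V[0];print(c,V[0],c+V[0]*s.min(),c+V[0]*s.max(),P[:,2].max())
for a in np.arange(.39,.61,.02):
    q=P[(P[:,0]>a)&(P[:,0]<a+.02)]
    if len(q):print(round(a,2),q.min(0).round(4),q.max(0).round(4),len(q))
E
```

```text
[ 0.54453713 -0.11571568  0.20322794] [ 0.92585854 -0.32399665  0.33915053] 0.0
scene 0.055 [0.0965 0.097  0.0981] 28
scene 0.065 [0.0944 0.0954 0.0966] 23
scene 0.075 [0.0917 0.0939 0.0946] 18
scene 0.085 [0.0914 0.0934 0.0944] 35
scene 0.095 [0.0913 0.0927 0.0944] 64
scene 0.105 [0.0914 0.0932 0.0953] 17
[ 0.54482906 -0.11858733  0.20319507] [-3.14016549e+00 -1.38019273e-03 -3.06556025e+00] [-3.50691590e-01  4.21147887e-01  1.46977580e+00 -1.97011112e-03
  1.25133528e+00 -1.99690196e+00]
2349
[ 0.48929858 -0.19108227] [0.99758463 0.06946161] [ 0.39498542 -0.19764927] [ 0.59751698 -0.18354704] 0.020993679091909648
0.39 [ 0.3947 -0.2047  0.0065] [ 0.4098 -0.1913  0.0175] 145
0.41 [ 0.4103 -0.2051  0.0069] [ 0.43   -0.1872  0.02  ] 167
0.43 [ 0.4302 -0.205   0.0085] [ 0.45  -0.186  0.021] 302
0.45 [ 0.4501 -0.2049  0.0081] [ 0.47   -0.1842  0.0205] 301
0.47 [ 0.47   -0.2031  0.0074] [ 0.4899 -0.1829  0.0209] 296
0.49 [ 0.4901 -0.202   0.0095] [ 0.51   -0.1818  0.021 ] 276
0.51 [ 0.51   -0.2004  0.0072] [ 0.5299 -0.18    0.0209] 267
0.53 [ 0.5301 -0.199   0.0075] [ 0.5499 -0.1785  0.0208] 254
0.55 [ 0.55   -0.1971  0.0083] [ 0.5699 -0.1778  0.0207] 223
0.57 [ 0.57   -0.1927  0.0091] [ 0.5896 -0.1799  0.0179] 95
0.59 [ 0.5902 -0.1875  0.0082] [ 0.5977 -0.1825  0.0138] 23
```

View pics/w3.png

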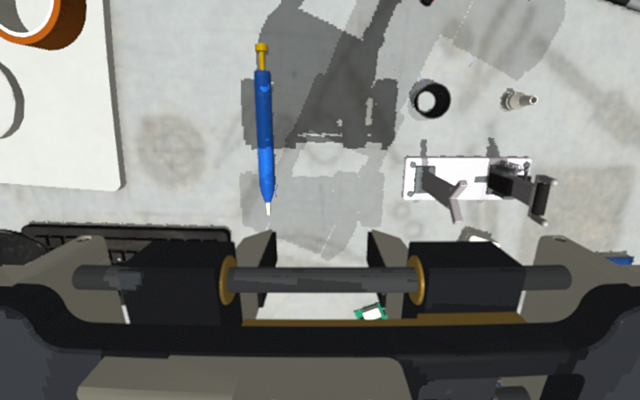

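The wrist view shows the leg up and leaning inward at (515,180). The sucker runs from the yellow end at (262,47) to the tip at (267,210). Next I'll move over the sucker's mid.

Call:
send_rows([
  [[0.64,-0.93,0],[0,0,0]],
  [[0.64,-0.93,0],[0,0,0]],
  [[0.64,-0.93,0],[0,0,0]],
  [[0,0,1],[0,0,0]],
  [[0,0,1],[0,0,0]],
  [[0,0,1],[0,0,0]],
  [[0,0,1],[0,0,0]],
  [[0,0,1],[0,0,0]],
  [[0,0,0.8],[0,0,0]],
  [[0,0,0],[0,0,0]],
])

```text
time: 15.45
tool_pos: [0.5015, -0.1865, 0.0576]
tool_rot: [3.139, -0.004, -3.063]
contact_force: [0.2, -0.4, 0.1]
opening: 0.0549
grip_force: 0.0
```

Call:
send_rows([
  [[0,-0.2,0.4],[0,0,0]],
  [[0,0,0.6],[0,0,0]],
  [[0,0,0.5],[0,0,0]],
  [[0,0,0.3],[0,0,0]],
  [[0,0,0.2],[0,0,0]],
  [[0,0,0.1],[0,0,0]],
  [[0,0,0],[0,0,0]],
  [[0,0,0],[0,0,0]],
  [[0,0,0],[0,0,0]],
  [[0,0,0],[0,0,0]],
])

```text
time: 16.7
tool_pos: [0.5035, -0.1925, 0.0069]
tool_rot: [-3.142, 0.0, -3.064]
contact_force: [0.4, -0.4, 0.5]
opening: 0.0549
grip_force: 0.0
```

Call:
send_rows([
  [[0,0,0.08],[0,0,0]],
  [[0,0,0.06],[0,0,0]],
  [[0,0,0],[0,0,0]],
  [[0,0,0],[0,0,0]],
  [[0,0,0],[0,0,0]],
  [[0,0,0],[0,0,0]],
  [[0,0,0],[0,0,0]],
  [[0,0,0],[0,0,0]],
  [[0,0,0],[0,0,0]],
  [[0,0,0],[0,0,0]],
])

```text
time: 17.95
tool_pos: [0.5034, -0.1925, 0.0032]
tool_rot: [3.142, 0.0, -3.064]
contact_force: [0.4, -0.3, -0.2]
opening: 0.0551
grip_force: 0.0
```

Call:
send_rows([
  [[0,0,0],[0,0,0]],
  [[0,0,0],[0,0,0]],
  [[0,0,0],[0,0,0]],
  [[0,0,0],[0,0,0]],
  [[0,0,0],[0,0,0]],
  [[0,0,0],[0,0,0]],
  [[0,0,0],[0,0,0]],
  [[0,0,0],[0,0,0]],
  [[0,0,0],[0,0,0]],
  [[0,0,0],[0,0,0]],
], gripper=-1, force=12)

```text
time: 19.2
tool_pos: [0.5034, -0.1924, 0.0032]
tool_rot: [3.141, -0.0, -3.063]
contact_force: [-0.0, 0.0, -0.9]
opening: 0.0189
grip_force: 12.0
```

Call:
send_rows([
  [[0,0,-0.3],[0,0,0]],
  [[0,0,-0.6],[0,0,0]],
  [[0,0,-1],[0,0,0]],
  [[0,0,-1],[0,0,0]],
  [[0,0,-1],[0,0,0]],
  [[0,0,-1],[0,0,0]],
  [[0,0,-1],[0,0,0]],
  [[0,0,-1],[0,0,0]],
  [[0,0,-0.8],[0,0,0]],
  [[0,0,0],[0,0,0]],
])

```text
time: 20.45
tool_pos: [0.5042, -0.1929, 0.1981]
tool_rot: [-3.139, 0.004, -3.063]
contact_force: [0.5, 0.2, -1.1]
opening: 0.0193
grip_force: 12.0
```

Call:
send_rows([
  [[0,0,0],[0,0,0.11]],
  [[0,0,0],[0,0,0.11]],
  [[0,0,0],[0,0,0.11]],
  [[0,0,0],[0,0,0.11]],
  [[0,0,0],[0,0,0.11]],
  [[0,0,0],[0,0,0.11]],
  [[0,0,0],[0,0,0.11]],
  [[0,0,0],[0,0,0.11]],
  [[0,0,0],[0,0,0.11]],
  [[0,0,0],[0,0,0]],
])

```text
time: 21.7
tool_pos: [0.5029, -0.1922, 0.195]
tool_rot: [-3.141, -0.001, 1.666]
contact_force: [0.2, -0.1, 0.0]
opening: 0.0191
grip_force: 12.0
```

Call:
send_rows([
  [[0.98,0.21,0],[0,0,0]],
  [[0.98,0.21,0],[0,0,0]],
  [[0.98,0.21,0],[0,0,0]],
  [[0.98,0.21,0],[0,0,0]],
  [[0.98,0.21,0],[0,0,0]],
  [[0.98,0.21,0],[0,0,0]],
  [[0.98,0.21,0],[0,0,0]],
  [[0.98,0.21,0],[0,0,0]],
  [[0.98,0.21,0],[0,0,0]],
  [[0.98,0.21,0],[0,0,0]],
])

```text
time: 22.95
tool_pos: [0.5325, 0.0572, 0.1953]
tool_rot: [-3.141, -0.0, 1.669]
contact_force: [-1.4, -0.6, -0.5]
opening: 0.0185
grip_force: 12.0
```

Call:
send_rows([
  [[0,0,0.5],[0,0,0]],
  [[0,0,0.6],[0,0,0]],
  [[0,0,0.5],[0,0,0]],
  [[0,0,0.2],[0,0,0]],
  [[0,0,0],[0,0,0]],
  [[0,0,0],[0,0,0]],
  [[0,0,0],[0,0,0]],
  [[0,0,0],[0,0,0]],
  [[0,0,0],[0,0,0]],
  [[0,0,0],[0,0,0]],
])

```text
time: 24.2
tool_pos: [0.5327, 0.0564, 0.1508]
tool_rot: [3.141, -0.0, 1.665]
contact_force: [-0.3, -0.1, 0.1]
opening: 0.0185
grip_force: 12.0
```

```bash
cat > chk.py <<'E'
from h import *
import sys
tag=sys.argv[1]; zlo=float(sys.argv[2])
o=robot.observe();print(o["tool_pos"],o["tool_rot"],o["contact_force"])
ims=[]
for n in("scene","side","wrist"):
    im,d,W=cloud(n); ims.append(im); hsv=cv2.cvtColor(im,cv2.COLOR_BGR2HSV)
    box=(W[...,0]>.46)&(W[...,0]<.6)&(W[...,1]>-.1)&(W[...,1]<.2)
    m=box&(W[...,2]>zlo)&(W[...,2]<zlo+.06)&(hsv[...,0]>100)&(hsv[...,0]<125)&(hsv[...,1]>120)
    P=W[m]
    if len(P)>10:
        c=P.mean(0);V=np.linalg.svd(P-c,full_matrices=False)[2][0];V*=np.sign(V[1]);print(n,"blue",len(P),c.round(4),V.round(3),P[:,1].min().round(4),P[:,1].max().round(4),"zmax",P[:,2].max().round(4))
        for a in np.arange(-.02,.14,.02):
            q=P[(P[:,1]>a)&(P[:,1]<a+.02)]
            if len(q):print("   y",round(a,2),"x",q[:,0].min().round(4),q[:,0].max().round(4),"z",q[:,2].max().round(4))
    q=W[box&(W[...,2]>.085)&(W[...,2]<.113)&(W[...,1]<.03)&(hsv[...,1]<90)]
    if len(q):print(n,"post",q.min(0).round(4),q.max(0).round(4))
    q=W[box&(W[...,2]>.085)&(W[...,2]<.12)&(W[...,1]>.08)&(W[...,1]<.12)&(hsv[...,1]<90)]
    if len(q):print(n,"prongs",q.min(0).round(4),q.max(0).round(4))
f=lambda i:cv2.resize(i,(400,400),interpolation=cv2.INTER_CUBIC)
cv2.imwrite(f"pics/{tag}.png",np.hstack([f(ims[0][100:230,240:370]),f(ims[1][180:310,200:330])]))
E
python3 chk.py pre .115
```

```text
[0.53272887 0.05639331 0.15075289] [ 3.14149514e+00 -6.54502794e-05  1.66463752e+00] [-0.28966797 -0.10260554  0.05269116]
scene blue 73 [0.5356 0.0014 0.1642] [-0.13  0.99  0.06] -0.0204 0.0211 zmax 0.1677
   y -0.02 x 0.5317 0.5429 z 0.1677
   y 0.0 x 0.5279 0.5408 z 0.1671
   y 0.02 x 0.5298 0.5328 z 0.1657
scene post [0.5152 0.0034 0.085 ] [0.5579 0.0147 0.1127]
scene prongs [0.5058 0.0894 0.0851] [0.5537 0.1023 0.1132]
side blue 315 [0.5281 0.0967 0.1643] [-0.125  0.992 -0.02 ] 0.0411 0.1366 zmax 0.1746
   y 0.04 x 0.5277 0.5444 z 0.167
   y 0.06 x 0.5235 0.5438 z 0.1746
   y 0.08 x 0.5216 0.5362 z 0.1679
   y 0.1 x 0.5193 0.5355 z 0.1677
   y 0.12 x 0.5183 0.5332 z 0.1676
side post [0.517  0.0066 0.0854] [0.5506 0.0171 0.1123]
side prongs [0.5073 0.0946 0.0852] [0.5542 0.1074 0.1141]
wrist blue 6148 [0.5296 0.0869 0.165 ] [-0.087  0.996 -0.002] 0.0121 0.1355 zmax 0.1688
   y 0.0 x 0.5269 0.5448 z 0.168
   y 0.02 x 0.5261 0.5441 z 0.1684
   y 0.04 x 0.5225 0.5425 z 0.1681
   y 0.06 x 0.5211 0.5418 z 0.1686
   y 0.08 x 0.5194 0.5393 z 0.1685
   y 0.1 x 0.5174 0.5377 z 0.1684
   y 0.12 x 0.5169 0.5359 z 0.1688
wrist prongs [0.5054 0.0924 0.0867] [0.5531 0.1065 0.1154]
```

View pics/pre.png

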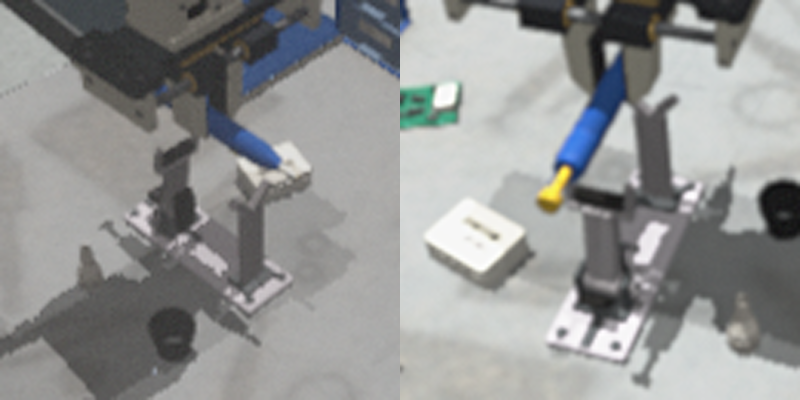

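The crops show the sucker held level above the rest, in line with the post notch and the prongs (about 1 mm off). The leg is upright and leaning inward. Lowering.

Call:
send_rows([
  [[0,0.04,0.4],[0,0,0]],
  [[0,0,0.4],[0,0,0]],
  [[0,0,0.4],[0,0,0]],
  [[0,0,0.25],[0,0,0]],
  [[0,0,0.15],[0,0,0]],
  [[0,0,0.06],[0,0,0]],
  [[0,0,0],[0,0,0]],
  [[0,0,0],[0,0,0]],
  [[0,0,0],[0,0,0]],
  [[0,0,0],[0,0,0]],
])

```text
time: 25.6
tool_pos: [0.5338, 0.0565, 0.1093]
tool_rot: [3.141, -0.0, 1.665]
contact_force: [0.3, 0.3, -1.4]
opening: 0.0189
grip_force: 12.0
```

Call:
send_rows([
  [[0,0,0.03],[0,0,0]],
  [[0,0,0.03],[0,0,0]],
  [[0,0,0],[0,0,0]],
  [[0,0,0],[0,0,0]],
  [[0,0,0],[0,0,0]],
  [[0,0,0],[0,0,0]],
  [[0,0,0],[0,0,0]],
  [[0,0,0],[0,0,0]],
  [[0,0,0],[0,0,0]],
  [[0,0,0],[0,0,0]],
])

```text
time: 26.85
tool_pos: [0.5337, 0.0565, 0.1077]
tool_rot: [3.142, -0.0, 1.665]
contact_force: [0.1, 0.4, -0.7]
opening: 0.0192
grip_force: 12.0
```

Call:
send_rows([
  [[0,0,0.03],[0,0,0]],
  [[0,0,0.03],[0,0,0]],
  [[0,0,0.02],[0,0,0]],
  [[0,0,0],[0,0,0]],
  [[0,0,0],[0,0,0]],
  [[0,0,0],[0,0,0]],
  [[0,0,0],[0,0,0]],
  [[0,0,0],[0,0,0]],
  [[0,0,0],[0,0,0]],
  [[0,0,0],[0,0,0]],
])

```text
time: 28.1
tool_pos: [0.5337, 0.0565, 0.1057]
tool_rot: [3.142, -0.0, 1.665]
contact_force: [0.1, -0.1, -0.9]
opening: 0.0187
grip_force: 12.0
```

```bash
python3 chk.py low .08
```

```text
[0.53372459 0.05648464 0.10573663] [ 3.14151610e+00 -1.01466468e-04  1.66454832e+00] [ 0.14435366 -0.0886037  -0.90711486]
scene blue 62 [ 5.379e-01 -1.000e-04  1.192e-01] [-0.139  0.986  0.097] -0.0201 0.0195 zmax 0.1226
   y -0.02 x 0.5335 0.5451 z 0.1226
   y 0.0 x 0.5307 0.5429 z 0.1218
scene post [ 0.5154 -0.0389  0.085 ] [0.5592 0.0286 0.113 ]
scene prongs [0.5137 0.0907 0.0856] [0.5267 0.1003 0.119 ]
side blue 312 [0.529  0.0978 0.1193] [-0.124  0.992 -0.016] 0.0434 0.1352 zmax 0.1242
   y 0.04 x 0.53 0.545 z 0.1231
   y 0.06 x 0.5249 0.545 z 0.1236
   y 0.08 x 0.5227 0.5376 z 0.1225
   y 0.1 x 0.5206 0.5371 z 0.1232
   y 0.12 x 0.5195 0.5374 z 0.1242
side post [0.5173 0.0072 0.0883] [0.5279 0.0153 0.1109]
side prongs [0.5071 0.0835 0.0858] [0.5547 0.1065 0.1198]
wrist blue 6214 [0.5306 0.0869 0.12  ] [-0.088  0.996 -0.   ] 0.0115 0.1356 zmax 0.1238
   y 0.0 x 0.5273 0.546 z 0.1228
   y 0.02 x 0.5265 0.5457 z 0.1232
   y 0.04 x 0.5235 0.5434 z 0.1231
   y 0.06 x 0.5221 0.5428 z 0.1234
   y 0.08 x 0.5198 0.5405 z 0.1237
   y 0.1 x 0.518 0.5399 z 0.1238
   y 0.12 x 0.5178 0.5371 z 0.1232
wrist post [0.5211 0.0063 0.0906] [0.5543 0.0271 0.1128]
wrist prongs [0.5056 0.0804 0.0871] [0.553  0.111  0.1156]
```

View pics/low.png

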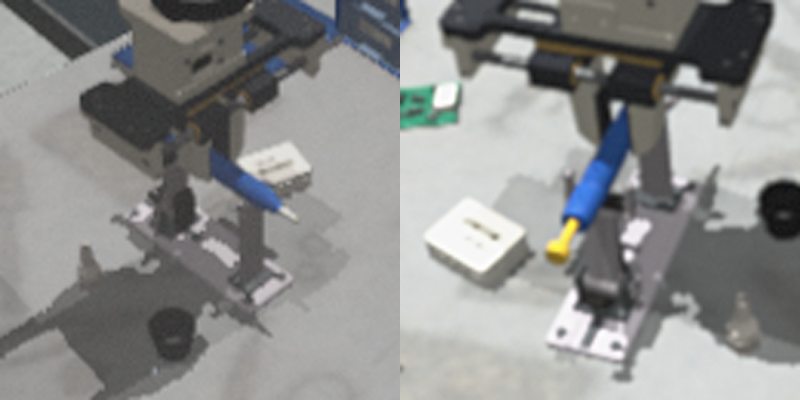

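The crops show the sucker in the notch and between the prongs, almost down. I'll lower it the last bit in small steps.

Call:
send_rows([
  [[0,0,0.02],[0,0,0]],
  [[0,0,0.02],[0,0,0]],
  [[0,0,0],[0,0,0]],
  [[0,0,0],[0,0,0]],
  [[0,0,0],[0,0,0]],
  [[0,0,0],[0,0,0]],
  [[0,0,0],[0,0,0]],
  [[0,0,0],[0,0,0]],
  [[0,0,0],[0,0,0]],
  [[0,0,0],[0,0,0]],
])

```text
time: 29.5
tool_pos: [0.5337, 0.0565, 0.1047]
tool_rot: [3.142, -0.0, 1.665]
contact_force: [0.1, -0.5, 0.3]
opening: 0.0193
grip_force: 12.0
```

Call:
send_rows([
  [[0,0,0.02],[0,0,0]],
  [[0,0,0],[0,0,0]],
  [[0,0,0],[0,0,0]],
  [[0,0,0],[0,0,0]],
  [[0,0,0],[0,0,0]],
  [[0,0,0],[0,0,0]],
  [[0,0,0],[0,0,0]],
  [[0,0,0],[0,0,0]],
  [[0,0,0],[0,0,0]],
  [[0,0,0],[0,0,0]],
])

```text
time: 30.75
tool_pos: [0.5337, 0.0565, 0.1042]
tool_rot: [3.142, -0.0, 1.665]
contact_force: [0.2, 0.1, 0.9]
opening: 0.0188
grip_force: 12.0
```

Call:
send_rows([
  [[0,0,0.02],[0,0,0]],
  [[0,0,0],[0,0,0]],
  [[0,0,0],[0,0,0]],
  [[0,0,0],[0,0,0]],
  [[0,0,0],[0,0,0]],
  [[0,0,0],[0,0,0]],
  [[0,0,0],[0,0,0]],
  [[0,0,0],[0,0,0]],
  [[0,0,0],[0,0,0]],
  [[0,0,0],[0,0,0]],
])

```text
time: 32.0
tool_pos: [0.5337, 0.0565, 0.1038]
tool_rot: [3.141, -0.0, 1.665]
contact_force: [-0.9, 0.1, 4.1]
opening: 0.0194
grip_force: 12.0
```

Contact at 4 N, so I'll let go.

Call:
send_rows([
  [[0,0,0],[0,0,0]],
  [[0,0,0],[0,0,0]],
  [[0,0,0],[0,0,0]],
  [[0,0,0],[0,0,0]],
  [[0,0,0],[0,0,0]],
  [[0,0,0],[0,0,0]],
  [[0,0,0],[0,0,0]],
  [[0,0,0],[0,0,0]],
  [[0,0,0],[0,0,0]],
  [[0,0,0],[0,0,0]],
], gripper=-0.1)

```text
time: 33.25
tool_pos: [0.5337, 0.0565, 0.1037]
tool_rot: [3.142, -0.0, 1.665]
contact_force: [-0.4, -0.2, -0.6]
opening: 0.0414
grip_force: 0.0
```

Call:
send_rows([
  [[0,0,-0.1],[0,0,0]],
  [[0,0,-0.2],[0,0,0]],
  [[0,0,-0.4],[0,0,0]],
  [[0,0,-0.6],[0,0,0]],
  [[0,0,-0.8],[0,0,0]],
  [[0,0,-0.8],[0,0,0]],
  [[0,0,-0.8],[0,0,0]],
  [[0,0,-0.6],[0,0,0]],
  [[0,0,0],[0,0,0]],
  [[0,0,0],[0,0,0]],
])

```text
time: 34.5
tool_pos: [0.5333, 0.0565, 0.2107]
tool_rot: [-3.141, -0.0, 1.665]
contact_force: [-1.0, 0.1, 0.3]
opening: 0.0412
grip_force: 0.0
```

```bash
python3 chk.py done .08
```

```text
[0.53332342 0.05647525 0.21069322] [-3.14059014e+00 -1.85959103e-04  1.66458335e+00] [-1.02683676  0.07979387  0.27953782]
scene blue 128 [0.5315 0.0575 0.1175] [-0.094  0.995  0.041] -0.0217 0.1309 zmax 0.1225
   y -0.02 x 0.5335 0.5441 z 0.1184
   y 0.0 x 0.5287 0.5413 z 0.1197
   y 0.08 x 0.5235 0.5334 z 0.1214
   y 0.1 x 0.5193 0.5348 z 0.1224
   y 0.12 x 0.5202 0.5319 z 0.1225
scene post [ 0.5158 -0.0404  0.0858] [0.5594 0.0298 0.1124]
scene prongs [0.5058 0.0803 0.0858] [0.5547 0.1199 0.1193]
side blue 459 [0.53   0.0715 0.118 ] [-0.083  0.996  0.038] -0.0177 0.1348 zmax 0.1249
   y -0.02 x 0.5322 0.5426 z 0.117
   y 0.0 x 0.5287 0.5443 z 0.1193
   y 0.02 x 0.5274 0.5407 z 0.1196
   y 0.04 x 0.5246 0.5389 z 0.122
   y 0.06 x 0.5235 0.5377 z 0.1216
   y 0.08 x 0.5226 0.537 z 0.1229
   y 0.1 x 0.5196 0.5376 z 0.1249
   y 0.12 x 0.5188 0.5365 z 0.1249
side post [ 0.5169 -0.0387  0.0851] [0.5582 0.0289 0.1128]
side prongs [0.5075 0.0807 0.0854] [0.5548 0.1073 0.1195]
wrist blue 2986 [0.5316 0.0697 0.1187] [-0.083  0.996  0.036] -0.0141 0.1351 zmax 0.1242
   y -0.02 x 0.5296 0.5451 z 0.1183
   y 0.0 x 0.5269 0.5463 z 0.1198
   y 0.02 x 0.5251 0.5453 z 0.1206
   y 0.04 x 0.5236 0.5433 z 0.1214
   y 0.06 x 0.5218 0.541 z 0.122
   y 0.08 x 0.5187 0.5397 z 0.1232
   y 0.1 x 0.5181 0.5392 z 0.1238
   y 0.12 x 0.5178 0.5367 z 0.1242
wrist post [ 0.5142 -0.0158  0.0856] [0.5585 0.0293 0.1129]
wrist prongs [0.5053 0.0806 0.0868] [0.5528 0.1062 0.1166]
```

View pics/done.png

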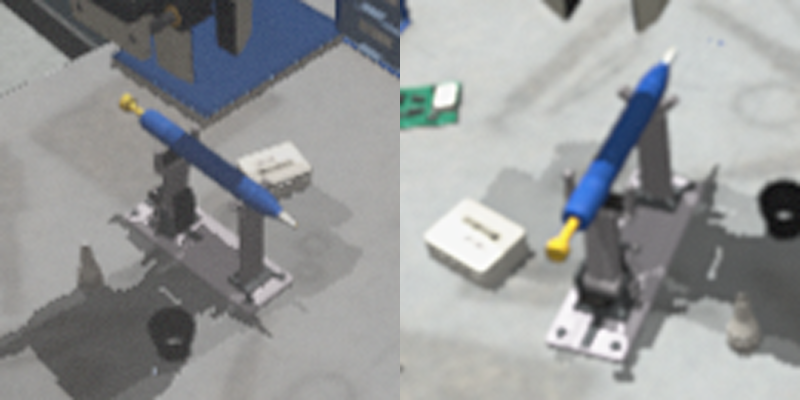

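The crops show the sucker lying in the notch and between the prongs, centred, with the gripper clear and the nozzle, loupe and box where they were. Handing in.

```bash
python3 -c "
from cell import robot
print(robot.hand_in())"
```

```text
the job is handed in; nothing more can be done
None
```

The rest is up, with its leg snapped over to the inner stop, and the solder sucker lies centred in the notch and between the prongs; I handed the job in after about 35 s, and no verdict was returned.

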